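Fill the plate carrier and lift it level

TASK

Take the orange plate out of its waiting stand and stand it on edge, fully down, in the empty slot of the plate carrier, and let go of it while the carrier stands on the worktop. Then take the carrier by its blue handle, lift it straight up about 10 cm and hold it there, level and still with both plates seated, so that a tray could be slid underneath; finish while holding it, and leave the other things on the worktop where they are.

Things in the scene. Friction and masses are not known exactly. Their poses are not given: they have to be found in the camera images.
- carrier: Loose plate carrier: aluminium base 118 (x) x 132 (y) mm, its top 10 mm above the worktop, with a white slot at each side and a carrying handle in the middle. Origin: centre of the underside; z up, x along the slots and the handle, y across them. Slots and handle are parallel. Weighs about 0.25 to 0.5 kg empty; balanced about the handle when both plates are in.
- handle (a point): Centre of the carrier's blue handle bar, 110 mm above the carrier's underside. The bar is 90 (x) x 14 (y, the width to grip) x 20 mm high; its top is 120 mm up. It stands on two thin posts 36 mm either side of its centre. The carrier hangs level when gripped at the middle of the bar. Axes as the carrier's.
- empty_slot (a point): Middle of the floor of the carrier's empty slot, 45 mm to the -y side of the handle and 10 mm above the carrier's underside. The slot runs along the carrier's x: facing channels at its two ends, 84 mm from end wall to end wall, 9.5 mm wide (y), open in between, flared at the mouth; the channels' tops are 50 mm above the floor of the slot. Axes as the carrier's.
- filled_slot (a point): The same point of the other slot, 45 mm to the +y side of the handle; the green plate stands in it. Axes as the carrier's.
- new_plate_centre (a point): Centre, half-way up, of the orange plate (about 35 to 70 g) that waits upright in the stand: 80 mm long (x) x 6 mm thick (y) x 88 mm high (z), the top 16 mm being a black grip bar 80 mm long and 10 mm thick. The centre lies 44 mm above its lower edge and 44 mm below its top; the middle of the grip bar is 36 mm above the centre. The same either way round.
- old_plate_centre (a point): Centre, half-way up, of the green plate, of the same shape and size, already standing in the carrier's filled slot.
- stand_slot (a point): Middle of the floor of the single slot of the grey waiting stand, 10 mm above the worktop. The stand is fixed, base 124 (x) x 64 (y) mm; its slot is like the carrier's, runs along x, and its channels end 50 mm above the slot's floor. The orange plate must be drawn straight up out of it.
- beaker: Bystander: clear glass beaker, 72 mm across, 93 mm high. Origin: centre of its underside.
- weight: Bystander: small metal calibration weight with a knob, 22 mm across, 32 mm high. Origin: centre of its underside.
- kitchen_timer: Bystander: small white timer with coloured buttons, 62 x 68 x 18 mm. Origin: centre of its underside.
- dish: Bystander: round shallow dish with a yellow filling, 89 mm across, 14 mm high. Origin: centre of its underside.

How it is judged:
By the outcome, as a careful person would: the job done as asked, in the order asked, and still so for the second after the job is handed in, while the arm keeps its last pose, push and grip.
It also fails if it takes over 48 s, if anything falls off the work surface, if the arm or the gripper's body presses on something with over 40 N, if the wrist force passes 120 N, or if a joint passes its speed limit or range.

ROBOT

A 6-joint arm with a two-finger parallel gripper is mounted at the origin on a cart in front of the work surface, level with it; the furniture and walls round the work are solid. World frame = base frame: x ahead of the robot, y to its left, z up, the work surface at z = 0. Lengths are in m, angles in degrees, forces in N, time in s.
With the tool pointing down it reaches from about 0.275 to 0.75 m from the base axis. Payload 10.2 kg.
Tool frame: the origin (TCP) lies midway between the tips of the shut fingers; the grasp point (between the pads) lies 19 mm behind it; z points along the fingers, y is the direction in which the jaws open and shut (so a half turn about z gives the same grasp; the last joint's range is limited). The gripper opens to 85 mm and grips with 20 to 120 N. Pads are 22 mm wide; open, the fingers measure 114 mm over their backs; the gripper's body (76 mm by 85 mm) begins 54 mm behind the grasp point. The pads swing forward as they close: fully open they stand 13 mm farther back than shut.
Start: joints at [-84.878, 17.928, 85.812, -0, 76.261, -12.8], TCP at [0.162, -0.5, 0.231] pointing down, gripper open.
Joint ranges: [-168.41, 168.41], [-55.51, 124.54], [10.69, 146.95], [-70.63, 250.63], [1, 178], [-165.06, 165.06]. Speed limits (degrees/s): [136.94, 136.94, 172.46, 180, 180, 180].

INTERFACE

Orientations are given as a 3x3 rotation matrix whose columns are the frame's x, y, z axes.
In Python, from cell import bot gives the robot as it stands.
- The arm moves only by the tool apply_moves, never from a script. Its argument "plan" is a list of rows, each a list of 3 entries, a list of its own where there are three numbers: the shift along the tool's x, y, z in mm, then the turn about the tool's z in rad, then the gripper's target within -1 to 1 (fully open at 1, half-way at 0, shut at -1). In form: [[[tx, ty, tz], turn, jaw], ...]. A call has 1 to 10 rows; each row is the pose to reach, as a shift and turn from the pose commanded when the call began, along the tool's axes at that moment; what a row does not reach only later rows make up. A row lasts 1/8 s, in which the tool goes at most 62.5 mm and 10.7 degrees, less where a joint would pass 70% of its speed; a pose out of reach is approached as far as the arm can. A call with a gripper value outside its range is refused whole. The fingers move at their own pace and stop on an object; "grip_force" is the grip in N (left out, the last holds). Time passes only in rows, so rows that repeat a pose let the fingers close. It gives the time, the measured TCP pose, the force and the opening at its end, in the units of the state.
- bot.get_obs(): the state, without advancing time (a new reading comes with each control period).
- bot.snapshot(name): name is "scene" or "top"; returns the picture (480x640x3 uint8, red, green, blue); there is no depth.
- bot.calibration(name): a dict with "intrinsics" (3x3 intrinsics, pixels), "R" (3x3) and "t" (3): a world point X has camera coordinates R X + t. Camera axes: x right, y down, z forward; pixel columns grow to the right and rows downward; lengths in m; the calibration is good to about 2 mm. A picture is of the moment at which its call begins. calibration takes no time and is no camera call.
- bot.finish_job(): hands the job in, once; it reports no verdict.
The state is a dict: "t": time; "joint_positions": joint angles; "qvel": joint speeds; "joint_torque": joint torques, N m; "eef_pos": TCP position; "ee_rot": TCP orientation; "contact_force": force on the tool from outside, world axes, zero at the start; "torque": the same for the moment, N m; "gripper_width": finger opening in m.
Only numpy, scipy, OpenCV 4.12 (cv2) and the standard library are available. Lean on these libraries where they do the work, as an engineer would, in place of code of your own. Each camera call takes 0.05 s, during which the arm holds its last target.

## Working session

There is one attempt and no reset: what is moved stays moved. The work goes in short steps, Python scripts to look and compute and a tool call to move; the robot and the scene stay as the last step left them, time stands still between calls to the robot, and variables do not carry over. Pictures are saved under pics/ and viewed, and the job is handed in when it is done.

Besides the shell and the picture viewer there is one more tool, called after "Emit:" by a JSON object that holds its "fn" and its "kwargs". apply_moves: Moves the arm, as the interface text tells. Its arguments: {"type":"object","properties":{"plan":{"type":"array","items":{"type":"array"}},"grip_force":{"type":"number"}},"required":["plan"]}

```bash
mkdir -p pics
python3 - <<'E'
from cell import bot
import cv2
o=bot.get_obs(); print(o)
for n in("scene","top"):
    im=bot.snapshot(n); cv2.imwrite(f"pics/{n}0.png",im[:,:,::-1]); c=bot.calibration(n); print(n,c)
E
```

```text
{'t': 0.0, 'joint_positions': array([-8.48791160e+01,  1.79591565e+01,  8.58533420e+01,  5.70138017e-04,
        7.62606382e+01, -1.27985808e+01]), 'qvel': array([ 0.05391972,  0.08308876,  0.04056999, -0.00176616, -0.06732425,
        0.08181295]), 'joint_torque': array([-1.52388252e-04, -4.12274837e+01, -2.59740651e+01, -1.97266386e-04,
        4.25568302e-03, -3.76480671e-05]), 'eef_pos': array([ 0.16151108, -0.49927496,  0.23074203]), 'ee_rot': array([[ 9.51490676e-01,  3.07677562e-01, -1.04307296e-04],
       [ 3.07677441e-01, -9.51489871e-01,  1.27224288e-03],
       [ 2.92193252e-04, -1.24262024e-03, -9.99999185e-01]]), 'contact_force': array([ 0.46318503, -0.54843615,  0.97380393]), 'torque': array([ 0.01402804, -0.05975919,  0.02138947]), 'gripper_width': 0.08560282065255487}
scene {'intrinsics': array([[521.68413482,   0.        , 320.38590448],
       [  0.        , 521.68413482, 240.15796846],
       [  0.        ,   0.        ,   1.        ]]), 'R': array([[-0.45414828, -0.89079099, -0.01551647],
       [-0.50421479,  0.27134237, -0.81984191],
       [ 0.73451806, -0.36450616, -0.57237966]]), 't': array([0.32996797, 0.35242392, 0.69721309])}
top {'intrinsics': array([[470.52463304,   0.        , 319.44465435],
       [  0.        , 470.52463304, 238.87156638],
       [  0.        ,   0.        ,   1.        ]]), 'R': array([[-0.01919591, -0.99981408, -0.00182261],
       [-0.97804136,  0.0191562 , -0.20752866],
       [ 0.20752499, -0.00220111, -0.97822724]]), 't': array([0.08610515, 0.55898915, 1.02744036])}
```

View pics/scene0.png

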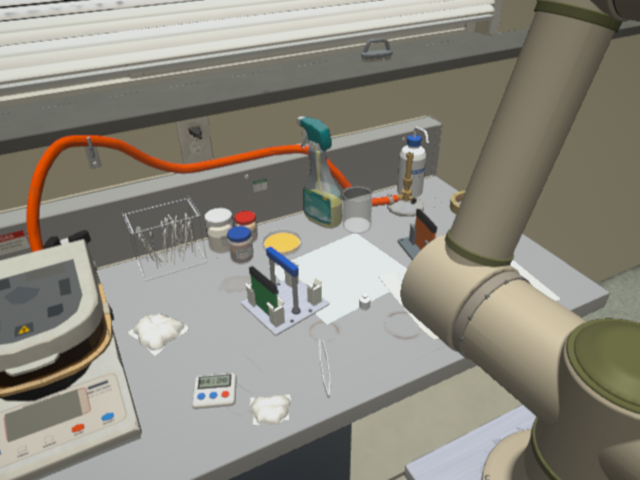

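View pics/top0.png

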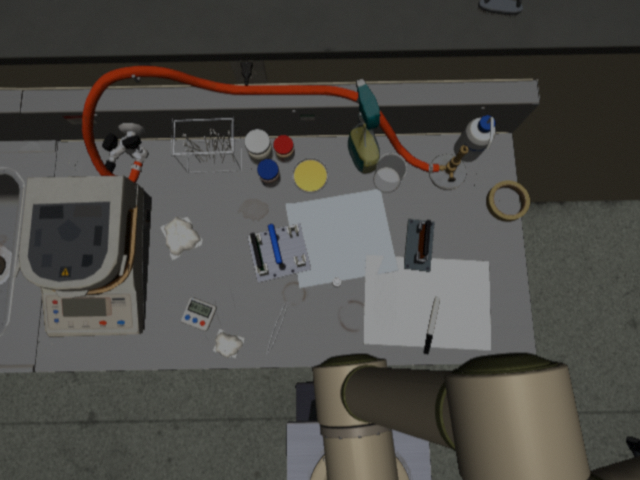

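The top view shows the carrier at about (278,250) with green plate on the left (about 259,256) and the blue handle at (277,247). The stand with the orange plate is near (421,243). Next I zoom in and make masks.

Run:
```python
import cv2,numpy as np
a=cv2.imread("pics/top0.png"); s=cv2.imread("pics/scene0.png")
A=cv2.resize(a[205:295,235:325],None,fx=4.4,fy=4.4,interpolation=cv2.INTER_CUBIC)
B=cv2.resize(a[205:295,375:465],None,fx=4.4,fy=4.4,interpolation=cv2.INTER_CUBIC)
cv2.imwrite("pics/topz.png",np.hstack([A,B]))
A=cv2.resize(s[235:335,230:330],None,fx=4,fy=4,interpolation=cv2.INTER_CUBIC)
B=cv2.resize(s[190:290,370:470],None,fx=4,fy=4,interpolation=cv2.INTER_CUBIC)
cv2.imwrite("pics/scz.png",np.hstack([A,B]))
```

```text
(no output)
```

View pics/topz.png

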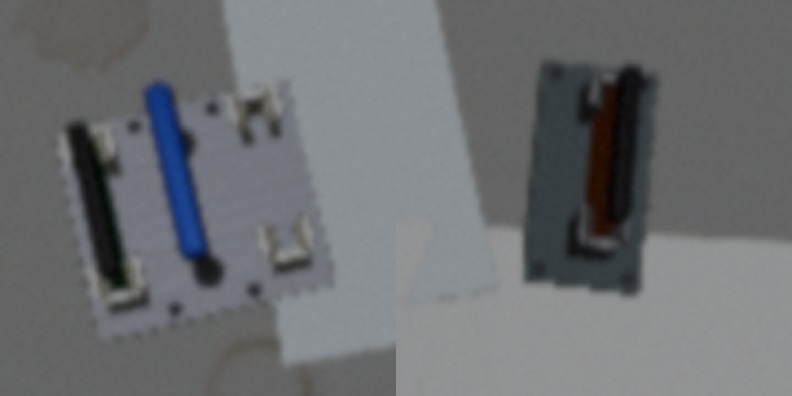

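View pics/scz.png

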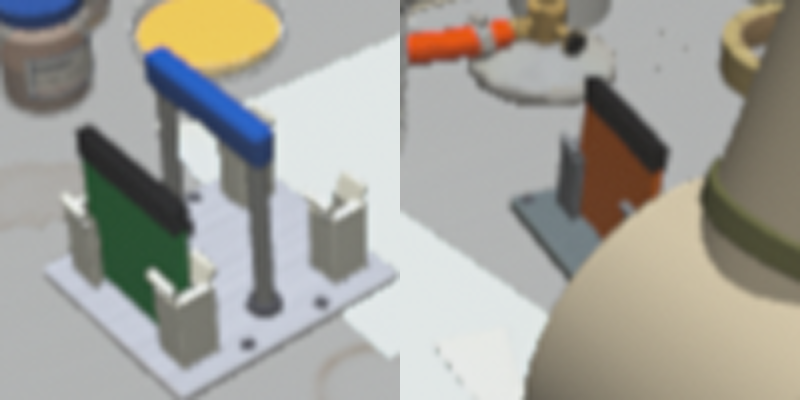

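The zoom confirms that the green plate is on the carrier's +y side and the empty slot is on the right in the image (-y). Orange plate leans along image vertical. Measuring by masks now.

```bash
cat > h.py <<'E'
import cv2,numpy as np
from cell import bot
C={n:bot.calibration(n) for n in("scene","top")}
def cen(n): return -C[n]["R"].T@C[n]["t"]
def ray(n,p,z):
    p=np.atleast_2d(np.asarray(p,float)); c=C[n]
    d=np.c_[p,np.ones(len(p))]@np.linalg.inv(c["intrinsics"]).T@c["R"]
    o=cen(n); return o+d*((z-o[2])/d[:,2])[:,None]
def proj(n,X):
    c=C[n]; q=(np.atleast_2d(X)@c["R"].T+c["t"])@c["intrinsics"].T
    return q[:,:2]/q[:,2:]
def big(m,roi):
    x0,y0,x1,y1=roi; k=np.zeros(m.shape,np.uint8); k[y0:y1,x0:x1]=m[y0:y1,x0:x1].astype(np.uint8)
    n,l,s,_=cv2.connectedComponentsWithStats(k); i=1+np.argmax(s[1:,4]); return (l==i)
def rect(n,m,z):
    c,_=cv2.findContours(m.astype(np.uint8),cv2.RETR_EXTERNAL,cv2.CHAIN_APPROX_NONE)
    c=max(c,key=cv2.contourArea)[:,0]
    P=ray(n,c,z)[:,:2]; r=cv2.minAreaRect((P*1000).astype(np.float32))
    ys,xs=np.nonzero(m); Q=ray(n,np.c_[xs,ys],z)[:,:2]; mu=Q.mean(0)
    w,v=np.linalg.eigh(np.cov((Q-mu).T)); d=v[:,1]; d=d*np.sign(d[0])
    return r, mu, np.degrees(np.arctan2(d[1],d[0])),len(xs)
E
python3 - <<'E'
from h import *
for n in C: print(n,cen(n))
a=cv2.imread("pics/top0.png").astype(int); s=cv2.imread("pics/scene0.png").astype(int)
f=lambda im:(im[...,0],im[...,1],im[...,2])
b,g,r=f(a)
m=big((b>100)&(b>r+50),(240,205,325,295)); print("handle top",rect("top",m,.12))
m=big((b>r+30),(240,205,325,295)); print("handle top loose",rect("top",m,.12))
mx=a.max(2)
m=big(mx<45,(245,225,268,285)); print("green bar",rect("top",m,.098))
m=big(mx<45,(415,210,440,262)); print("orange bar",rect("top",m,.098))
for p in [(255,250),(259,256),(277,247),(423,240),(425,235),(412,250),(395,250)]: print(p,a[p[1],p[0]])
b,g,r=f(s)
m=big((b>100)&(b>r+50),(250,235,310,300)); ys,xs=np.nonzero(m); print(xs.min(),xs.max(),ys.min(),ys.max(),xs.mean(),ys.mean())
E
```

```text
scene [-0.18456387  0.45244342  0.69312243]
top [0.33514782 0.07764255 1.12123336]
handle top (((540.4142456054688, 174.23892211914062), (85.73196411132812, 11.513254165649414), 13.681406021118164), array([0.53945381, 0.17389389]), np.float64(12.829725407421423), 201)
handle top loose (((539.5383911132812, 173.4232177734375), (89.9886703491211, 13.915116310119629), 12.461746215820312), array([0.53917713, 0.17331121]), np.float64(12.707869427492355), 258)
green bar (((526.8062744140625, 213.575927734375), (83.33535766601562, 12.909306526184082), 13.251592636108398), array([0.52644087, 0.21414   ]), np.float64(13.827587080384118), 188)
orange bar (((548.992431640625, -152.9283447265625), (32.34381103515625, 87.61515045166016), 79.96876525878906), array([ 0.54849314, -0.15645704]), np.float64(-7.932645596722065), 384)
(255, 250) [23 22 23]
(259, 256) [13 15 12]
(277, 247) [119  56  22]
(423, 240) [ 0 10 27]
(425, 235) [12 12 13]
(412, 250) [67 63 55]
(395, 250) [102 102 101]
266 297 247 271 282.0576131687243 259.04526748971193
```

Run:
```python
from h import *
ims=[bot.snapshot("top").astype(float)[:,:,::-1] for _ in range(6)]
a=np.mean(ims,0); cv2.imwrite("pics/avg.png",a)
o=[]
for (x0,y0) in((235,205),(375,205)):
    A=cv2.resize(a[y0:y0+90,x0:x0+90].astype(np.float32),None,fx=4.4,fy=4.4,interpolation=cv2.INTER_CUBIC)
    o.append(np.clip(A*1.8,0,255))
cv2.imwrite("pics/topz2.png",np.hstack(o))
for p in [(250,245),(268,250),(290,250),(300,255),(305,240),(280,290),(240,250),(240,280),(411,250),(411,230),(400,230),(425,265),(432,250),(436,240)]: print(p,a[p[1],p[0]].round())
```

```text
(250, 245) [120. 112. 111.]
(268, 250) [128. 120. 117.]
(290, 250) [128. 120. 117.]
(300, 255) [122. 115. 112.]
(305, 240) [145. 141. 136.]
(280, 290) [101. 101. 101.]
(240, 250) [101. 100. 101.]
(240, 280) [100. 101. 100.]
(411, 250) [66. 63. 55.]
(411, 230) [65. 61. 54.]
(400, 230) [100. 100. 100.]
(425, 265) [66. 62. 55.]
(432, 250) [86. 84. 83.]
(436, 240) [100. 100. 100.][ WARN:0@4.950] global loadsave.cpp:1063 imwrite_ Unsupported depth image for selected encoder is fallbacked to CV_8U.
```

View pics/topz2.png

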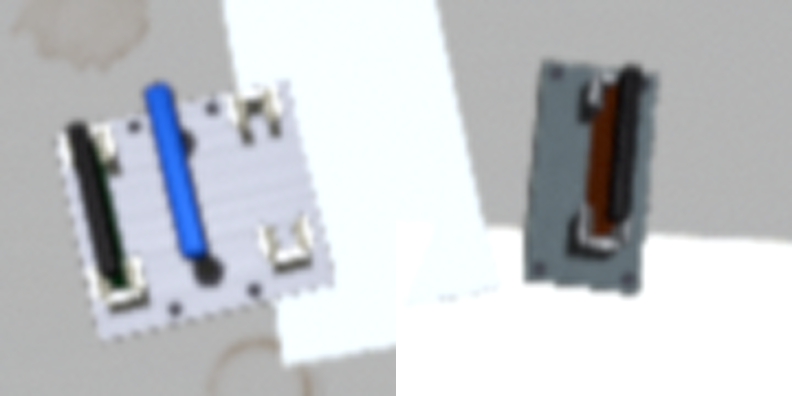

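```bash
cat >> h.py <<'E'
def zz(p,x0,y0,k=4.4): return (np.asarray(p,float)+.5)/k-.5+[x0,y0]
E
python3 - <<'E'
from h import *
for nm,pts,x0 in(("carrier",[(55,133),(287,78),(333,283),(101,338)],235),("stand",[(146,60),(262,72),(242,293),(129,281)],375)):
    P=ray("top",zz(pts,x0,205),.010)[:,:2]; c=P.mean(0)
    d=(P[0]+P[1]-P[2]-P[3]); e=P[0]+P[3]-P[1]-P[2]
    print(nm,c.round(4),np.degrees(np.arctan2(d[1],d[0])),np.degrees(np.arctan2(-e[0],e[1])),np.linalg.norm(d)/2,np.linalg.norm(e)/2)
a=cv2.imread("pics/avg.png").astype(int); b,g,r=a[...,0],a[...,1],a[...,2]
m=big((a.max(2)<35)&(r<b+8),(415,210,440,262));print("orangebar",rect("top",m,.098))
print(m[215:262,412:440].astype(int).sum(0))
for z,p in((.098,[(234,68),(223,220)]),(.12,)*0 or (.098,[(234,68),(223,220)])):
    print(ray("top",zz(p,375,205),z))
print("handle", ray("top",zz([(158,85),(192,252)],235,205),.12))
print("green", ray("top",zz([(77,124),(110,272)],235,205),.098))
E
```

```text
carrier [0.5415 0.1735] 12.326197834923189 12.485676028315979 0.11688475408929373 0.1296890865434118
stand [ 0.5525 -0.1639] -8.275857420251038 -7.251358110343746 0.12424320574583979 0.06269555300782445
orangebar (((549.872802734375, -163.29481506347656), (11.357458114624023, 78.14805603027344), 83.32359313964844), array([ 0.55138615, -0.1630139 ]), np.float64(-8.784454728549889), 149)
[ 0  0  0  0  0  0  0  0  0  0  0  0 13 26 33 33 26 14  4  0  0  0  0  0
  0  0  0  0]
[[ 0.59053573 -0.1682662   0.098     ]
 [ 0.51214584 -0.15749166  0.098     ]]
[[ 0.59053573 -0.1682662   0.098     ]
 [ 0.51214584 -0.15749166  0.098     ]]
handle [[0.58309881 0.18188814 0.12      ]
 [0.49863963 0.1650488  0.12      ]]
green [[0.56900788 0.22517848 0.098     ]
 [0.49292766 0.20790961 0.098     ]]
```

```bash
cat >> h.py <<'E'
def shift(p0,yaw0,p1,yaw1):
    y=np.radians(yaw0); c,s=np.cos(y),np.sin(y); d=(np.array(p1)-p0)*1000
    print("shift mm",np.round([d[0]*c+d[1]*s, d[0]*s-d[1]*c,-d[2]],1),"turn",round(-np.radians(yaw1-yaw0),4))
def st():
    o=bot.get_obs(); R=o["ee_rot"]; print("t",o["t"],"p",o["eef_pos"].round(4),"yaw",np.degrees(np.arctan2(R[1,0],R[0,0])).round(2),"Rz",R[:,2].round(4),"F",o["contact_force"].round(2),"M",o["torque"].round(2),"w",round(o["gripper_width"],4)); return o
E
python3 - <<'E'
from h import *
st()
shift((.162,-.5,.231),17.922,(.5515,-.163,.171),-8.0)
E
```

```text
t 0.4 p [ 0.1615 -0.4995  0.2312] yaw 17.92 Rz [-0.e+00  2.e-04 -1.e+00] F [ 0.22 -0.35 -0.63] M [ 0.02  0.03 -0.02] w 0.0856
shift mm [ 474.3 -200.8   60. ] turn 0.4524
```

Emit:
{"fn": "apply_moves", "kwargs": {"plan": [[[50,-21,0],0.06,0],[[105,-44,0],0.12,0],[[160,-68,0],0.18,0],[[215,-91,0],0.24,0],[[270,-114,0],0.3,0],[[325,-138,0],0.36,0],[[380,-161,0],0.42,0],[[430,-182,10],0.452,0],[[465,-197,30],0.452,0],[[474.3,-200.8,60],0.452,0]], "grip_force": 30}}

```text
t: 1.65
eef_pos: [0.5526, -0.1609, 0.1709]
ee_rot: [[0.991, -0.136, 0.002], [-0.136, -0.991, -0.001], [0.002, 0.0, -1.0]]
contact_force: [0.4, -0.9, -0.5]
gripper_width: 0.0426
```

Emit:
{"fn": "apply_moves", "kwargs": {"plan": [[[0,0,0],0,0],[[0,0,0],0,0],[[0,0,0],0,0]]}}

```text
t: 2.02
eef_pos: [0.5511, -0.1633, 0.1727]
ee_rot: [[0.99, -0.14, 0.002], [-0.14, -0.99, -0.001], [0.002, 0.001, -1.0]]
contact_force: [0.6, -0.3, 0.8]
gripper_width: 0.0429
```

Run:
```python
from h import *
st()
a=bot.snapshot("top")[:,:,::-1]; s=bot.snapshot("scene")[:,:,::-1]
cv2.imwrite("pics/a1.png",np.hstack([cv2.resize(a[200:300,370:470],None,fx=4,fy=4,interpolation=cv2.INTER_CUBIC),cv2.resize(s[170:270,380:480],None,fx=4,fy=4,interpolation=cv2.INTER_CUBIC)]))
```

```text
t 2.025 p [ 0.5511 -0.1633  0.1727] yaw -8.03 Rz [ 0.0019 -0.0011 -1.    ] F [ 0.58 -0.29  0.81] M [ 0.04 -0.06  0.01] w 0.0429
```

View pics/a1.png

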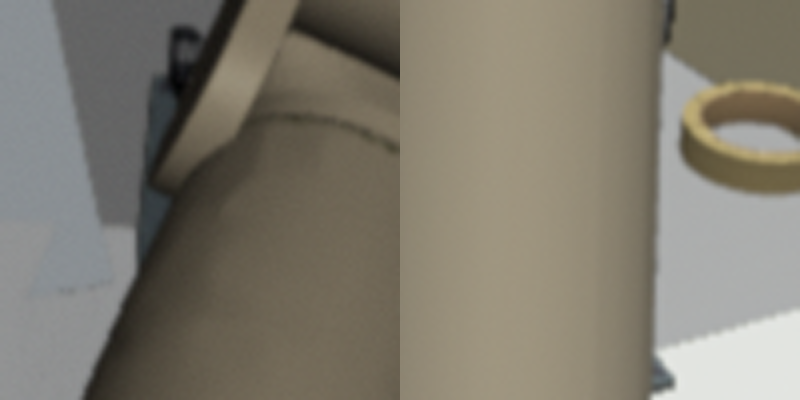

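Emit:
{"fn": "apply_moves", "kwargs": {"plan": [[[0,0,40],0,0],[[0,0,75],0,0],[[0,0,95],0,0],[[0,0,100],0,0],[[0,0,100],0,0]]}}

```text
t: 2.75
eef_pos: [0.5513, -0.1628, 0.072]
ee_rot: [[0.99, -0.139, 0.001], [-0.139, -0.99, -0.0], [0.001, 0.0, -1.0]]
contact_force: [-0.6, -0.1, -0.1]
gripper_width: 0.0428
```

Emit:
{"fn": "apply_moves", "kwargs": {"plan": [[[0,0,0],0,-0.5],[[0,0,0],0,-0.6],[[0,0,0],0,-0.6],[[0,0,0],0,-0.7],[[0,0,0],0,-0.7],[[0,0,0],0,-0.7]]}}

```text
t: 3.5
eef_pos: [0.551, -0.1625, 0.0713]
ee_rot: [[0.99, -0.139, -0.0], [-0.139, -0.99, 0.0], [-0.0, -0.0, -1.0]]
contact_force: [-0.4, -0.1, -0.9]
gripper_width: 0.0126
```

```bash
python3 -c "
from h import *
st()"
```

```text
t 3.5 p [ 0.551  -0.1625  0.0713] yaw -7.98 Rz [-1.e-04  0.e+00 -1.e+00] F [-0.37 -0.06 -0.88] M [0.01 0.02 0.  ] w 0.0126
```

Emit:
{"fn": "apply_moves", "kwargs": {"plan": [[[0,0,0],0,-0.8],[[0,0,0],0,-1],[[0,0,0],0,-1],[[0,0,0],0,-1],[[0,0,0],0,-1]]}}

```text
t: 4.12
eef_pos: [0.5511, -0.1625, 0.0713]
ee_rot: [[0.99, -0.139, 0.0], [-0.139, -0.99, -0.0], [0.0, 0.0, -1.0]]
contact_force: [0.2, -0.6, 0.5]
gripper_width: 0.0094
```

```bash
python3 -c "
from h import *
st()"
```

```text
t 4.125 p [ 0.5511 -0.1625  0.0713] yaw -7.98 Rz [ 1.e-04 -1.e-04 -1.e+00] F [ 0.21 -0.63  0.47] M [-0.07 -0.02  0.03] w 0.0094
```

Emit:
{"fn": "apply_moves", "kwargs": {"plan": [[[0,0,-5],0,-1],[[0,0,-15],0,-1],[[0,0,-28],0,-1],[[0,0,-44],0,-1],[[0,0,-60],0,-1],[[0,0,-80],0,-1],[[0,0,-100],0,-1],[[0,0,-115],0,-1],[[0,0,-120],0,-1],[[0,0,-120],0,-1]]}}

```text
t: 5.38
eef_pos: [0.551, -0.1625, 0.1912]
ee_rot: [[0.99, -0.139, -0.0], [-0.139, -0.99, 0.0], [-0.0, -0.0, -1.0]]
contact_force: [0.3, -1.0, -0.8]
gripper_width: 0.0096
```

Run:
```python
from h import *
st()
cy=12.4;c,s=np.cos(np.radians(cy)),np.sin(np.radians(cy))
slot=np.array([.541,.1735])+.045*np.array([s,-c]); print(slot)
shift((.5515,-.163,.191),-7.976,(slot[0],slot[1],.191),cy)
a=bot.snapshot("top")[:,:,::-1]; s=bot.snapshot("scene")[:,:,::-1]
cv2.imwrite("pics/a2.png",np.hstack([cv2.resize(a[180:300,360:480],None,fx=3.3,fy=3.3,interpolation=cv2.INTER_CUBIC),cv2.resize(s[150:270,380:500],None,fx=3.3,fy=3.3,interpolation=cv2.INTER_CUBIC)]))
```

```text
t 5.375 p [ 0.551  -0.1625  0.1912] yaw -7.98 Rz [-2.e-04  1.e-04 -1.e+00] F [ 0.33 -1.02 -0.85] M [-0.04  0.01 -0.03] w 0.0096
[0.55066309 0.12954975]
shift mm [ -41.4 -289.6   -0. ] turn -0.3556
```

View pics/a2.png

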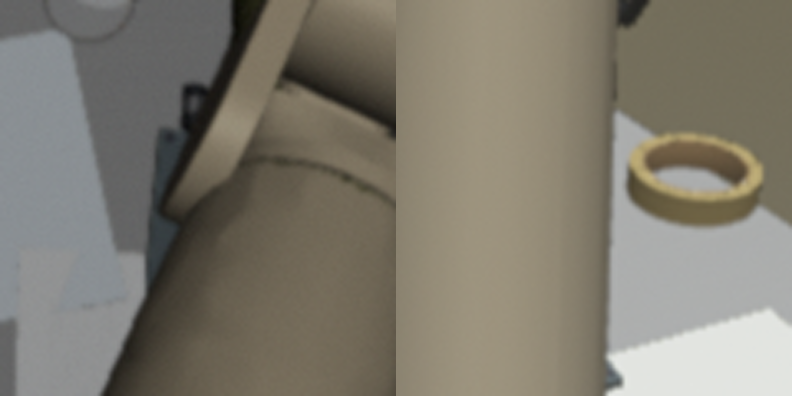

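Emit:
{"fn": "apply_moves", "kwargs": {"plan": [[[-6,-40,0],-0.05,-1],[[-13,-90,0],-0.12,-1],[[-20,-140,0],-0.19,-1],[[-27,-190,0],-0.26,-1],[[-34,-235,0],-0.32,-1],[[-39,-270,0],-0.3556,-1],[[-41.4,-289.6,0],-0.3556,-1],[[-41.4,-289.6,0],-0.3556,-1],[[-41.4,-289.6,0],-0.3556,-1],[[-41.4,-289.6,0],-0.3556,-1]]}}

```text
t: 6.72
eef_pos: [0.5504, 0.1289, 0.1913]
ee_rot: [[0.977, 0.213, -0.0], [0.213, -0.977, -0.0], [-0.0, 0.0, -1.0]]
contact_force: [-0.4, -0.2, -0.2]
gripper_width: 0.0096
```

Run:
```python
from h import *
st()
a=bot.snapshot("top")[:,:,::-1]; s=bot.snapshot("scene")[:,:,::-1]
cv2.imwrite("pics/top3.png",a);cv2.imwrite("pics/scene3.png",s)
cv2.imwrite("pics/a3.png",np.hstack([cv2.resize(a[190:310,230:350],None,fx=3.3,fy=3.3,interpolation=cv2.INTER_CUBIC),cv2.resize(s[210:330,235:355],None,fx=3.3,fy=3.3,interpolation=cv2.INTER_CUBIC)]))
```

```text
t 6.725 p [0.5504 0.1289 0.1913] yaw 12.3 Rz [-1.e-04 -2.e-04 -1.e+00] F [-0.4  -0.22 -0.24] M [ 0.04 -0.05 -0.02] w 0.0096
```

View pics/a3.png

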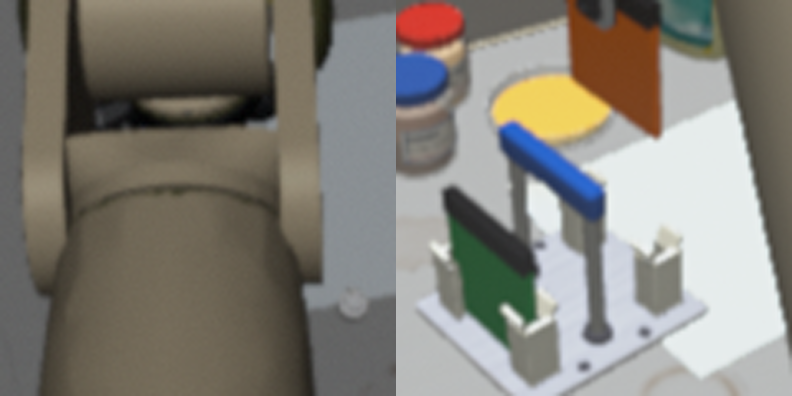

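View pics/scene3.png

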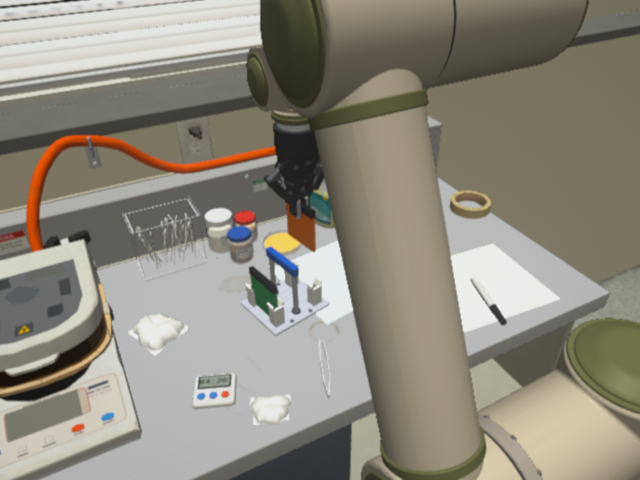

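Run:
```python
from h import *
im=np.mean([bot.snapshot("scene")[:,:,::-1].astype(float) for _ in range(5)],0)
cv2.imwrite("pics/sav.png",im)
k=6; x0,y0=236,222
A=cv2.resize(im[y0:y0+100,x0:x0+100].astype(np.float32),None,fx=k,fy=k,interpolation=cv2.INTER_CUBIC)
def W(l,o,yaw):
    c,s=np.cos(np.radians(yaw)),np.sin(np.radians(yaw)); l=np.atleast_2d(l)/1000.
    return np.c_[o[0]+l[:,0]*c-l[:,1]*s,o[1]+l[:,0]*s+l[:,1]*c,l[:,2]+o[2]]
pl=[(-40,3,-44),(40,3,-44),(-40,-3,-44)]
ca=[(-59,-66,10),(-59,66,10),(59,66,10),(59,-66,10),(-45,7,120),(45,7,120),(-45,-7,120),(-45,7,100)]
sl=[(-42,-45,60),(42,-45,60),(-42,-45,10),(42,-45,10)]
gr=[(-40,50,98),(40,50,98),(-40,40,98),(40,40,98)]
B=A.copy()
for L,o,y,col in((pl,(.5506,.1292,.174),12.35,(0,255,255)),(ca,(.541,.1735,0),12.4,(0,0,255)),(sl,(.541,.1735,0),12.4,(255,0,255)),(gr,(.541,.1735,0),12.4,(255,255,0))):
    for q in proj("scene",W(L,o,y)):
        u=(q-[x0,y0]+.5)*k-.5; print(q.round(1))
        cv2.circle(B,tuple(int(round(v)) for v in u),3,col,1)
cv2.imwrite("pics/ov.png",np.clip(B,0,255).astype(np.uint8))
```

```text
[312.6 252.1]
[286.7 233.4]
[315.2 250.8]
[329.6 301.2]
[274.5 332.5]
[239.9 299.7]
[293.3 272.6]
[292.9 268.5]
[264.3 246.2]
[299.1 265.3]
[293.4 277.2]
[315.2 281.6]
[288.9 261.3]
[315.8 301.4]
[290.2 280.7]
[272.4 286.7]
[247.7 265.7]
[277.  284.3]
[252.2 263.5][ WARN:0@4.871] global loadsave.cpp:1063 imwrite_ Unsupported depth image for selected encoder is fallbacked to CV_8U.
```

View pics/ov.png

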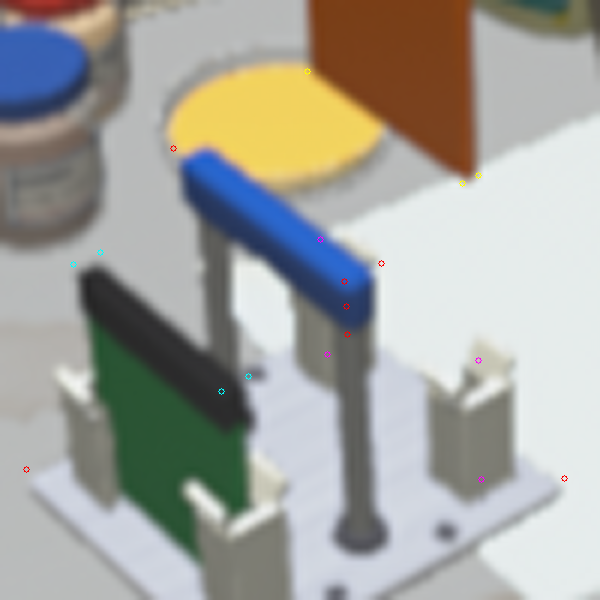

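The overlay puts the carrier about 2 px lower in the scene view than the top-view estimate predicts. The held plate is within about 1 px. I'll measure the corners more carefully before inserting.

Run:
```python
from h import *
im=cv2.imread("pics/sav.png").astype(np.float32); k=7
for nm,x0,y0 in(("c1",236,238),("c2",262,215)):
    A=cv2.resize(im[y0:y0+85,x0:x0+100],None,fx=k,fy=k,interpolation=cv2.INTER_CUBIC); A=np.clip(A,0,255).astype(np.uint8)
    for i in range(0,700,70): cv2.line(A,(i,0),(i,6),(0,0,255),1)
    cv2.imwrite(f"pics/{nm}.png",A)
im=cv2.imread("pics/scene0.png").astype(np.float32)
A=cv2.resize(im[200:270,385:455],None,fx=8,fy=8,interpolation=cv2.INTER_CUBIC);cv2.imwrite("pics/c3.png",np.clip(A,0,255).astype(np.uint8))
```

```text
(no output)
```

View pics/c1.png

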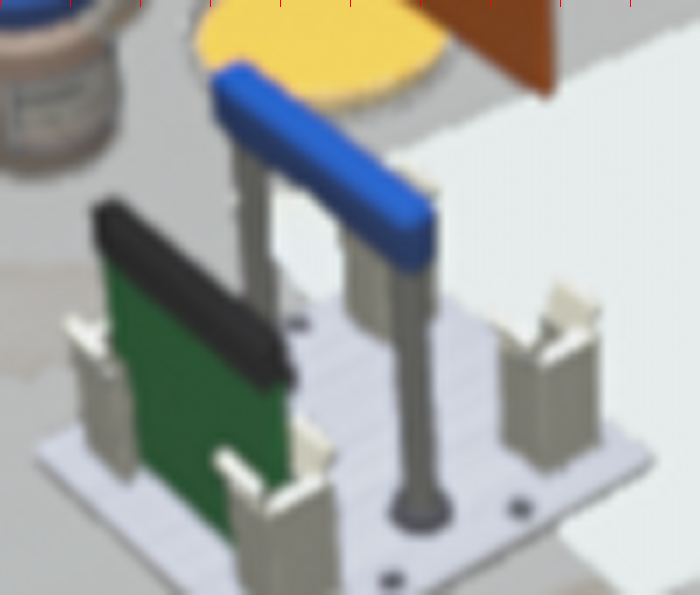

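View pics/c2.png

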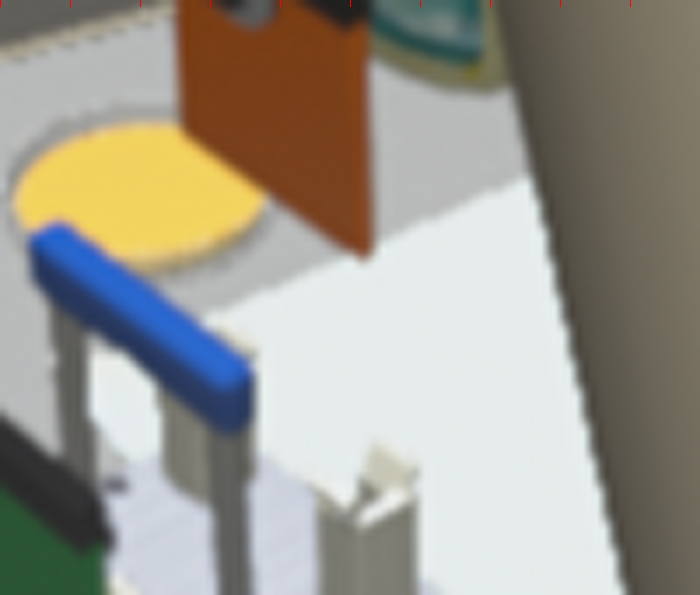

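View pics/c3.png

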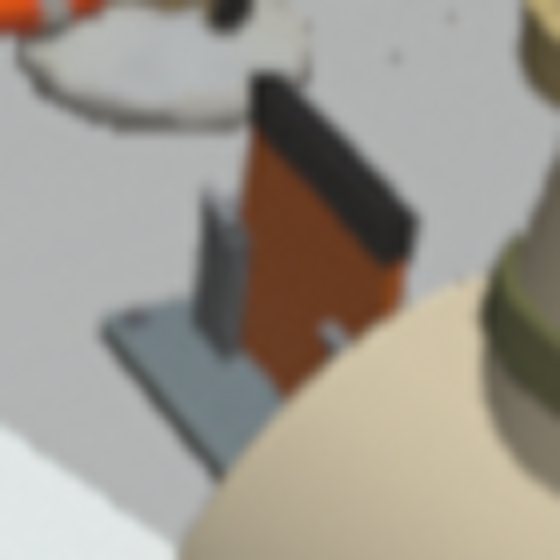

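```bash
cat > fit.py <<'E'
from h import *
from scipy.optimize import least_squares
def W(l,o,yaw):
    c,s=np.cos(np.radians(yaw)),np.sin(np.radians(yaw)); l=np.atleast_2d(l)/1000.
    return np.c_[o[0]+l[:,0]*c-l[:,1]*s,o[1]+l[:,0]*s+l[:,1]*c,l[:,2]+o[2]]
def fit(obs,x0,z,yaw,fz=False):
    f=lambda v:np.concatenate([(proj(n,W(L,(v[0],v[1],z),v[2]))-p).ravel() for n,L,p in obs])
    r=least_squares(f,[*x0,yaw]); print(r.x.round(4),"res px",np.abs(r.fun).max().round(2),r.fun.reshape(-1,2).round(1).tolist()); return r.x
E
python3 - <<'E'
from fit import *
cs=("scene",[(59,66,10),(-59,-66,10),(45,-7,120),(-45,-7,120),(-45,7,100)],zz([(38,455),(653,460),(240,62),(432,205),(408,272)],236,238,7))
ct=("top",[(59,66,10),(59,-66,10),(-59,-66,10),(-59,66,10)],zz([(55,133),(287,78),(333,283),(101,338)],235,205))
print("carrier scene");fit([cs],(.54,.17),0,12.4)
print("carrier top");fit([ct],(.54,.17),0,12.4)
print("carrier both");fit([cs,ct],(.54,.17),0,12.4)
ps=("scene",[(40,3,-44),(-40,3,-44),(-40,-3,-44)],zz([(183,132),(360,258),(373,255)],262,215,7))
print("plate held, scene; robot .5506 .1292 12.35");fit([ps],(.55,.13),.174,12.4)
os_=("scene",[(40,5,44),(-40,-5,44)],zz([(256,80),(417,215)],385,200,8))
ss=("scene",[(62,32,10)],zz([(103,325)],385,200,8))
print("stand plate scene");fit([os_],(.55,-.16),.054,-8)
print(ray("scene",ss[2],.010), W([(62,32,10)],(.5518,-.1635,0),-7.9))
E
```

```text
carrier scene
[ 0.5368  0.1761 13.059 ] res px 2.43 [[-1.8, -0.8], [0.5, -0.8], [-0.1, -1.4], [1.7, 0.1], [-0.5, 2.4]]
carrier top
[ 0.5415  0.1735 12.4098] res px 0.83 [[-0.3, -0.3], [0.1, -0.2], [0.8, -0.0], [-0.7, 0.4]]
carrier both
[ 0.5395  0.1748 12.5679] res px 2.41 [[-1.5, -2.1], [0.5, -1.5], [0.2, -2.4], [1.6, -0.9], [-0.7, 1.4], [-0.9, 0.7], [-0.5, 0.6], [0.4, 0.8], [-1.1, 1.4]]
plate held, scene; robot .5506 .1292 12.35
[ 0.5509  0.1281 11.0708] res px 0.58 [[-0.2, -0.4], [-0.3, 0.6], [0.5, -0.2]]
stand plate scene
[  0.547   -0.1613 -11.5046] res px 1.0 [[-0.2, -1.0], [0.2, 0.9]]
[[ 0.60873791 -0.13718298  0.01      ]] [[ 0.61760981 -0.14032526  0.01      ]]
```

Run:
```python
from h import *
a=cv2.imread("pics/avg.png").astype(int); s=cv2.imread("pics/scene0.png").astype(int)
def cent(im,f,roi):
    m=big(f(im[...,0],im[...,1],im[...,2]),roi); c,_=cv2.findContours(m.astype(np.uint8),0,cv2.CHAIN_APPROX_NONE)
    e=cv2.fitEllipse(max(c,key=len)); return m.sum(),e[0],e[1]
yel=lambda b,g,r:(r>b+60)&(g>b+40)
for n,im,roi in(("top",a,(285,150,335,200)),("scene",s,(255,225,310,262))):
    e=cent(im,yel,roi); print(n,"dish",e, ray(n,e[1],.012))
# red button of timer & blue
for n,im,roi in(("top",a,(180,295,220,335)),("scene",s,(190,370,240,410))):
  for nm,f in(("red",lambda b,g,r:(r>g+50)),("blue",lambda b,g,r:(b>r+40))):
    m=f(im[...,0],im[...,1],im[...,2]).astype(np.uint8); k=np.zeros_like(m); x0,y0,x1,y1=roi; k[y0:y1,x0:x1]=m[y0:y1,x0:x1]
    nn,l,st,c=cv2.connectedComponentsWithStats(k)
    for i in range(1,nn):
        if st[i,4]>3: print(n,nm,st[i,4],c[i],ray(n,c[i],.018))
A=cv2.resize(a[130:300,280:400].astype(np.float32),None,fx=3.3,fy=3.3); B=cv2.resize(s[225:395,290:410].astype(np.float32),None,fx=3.3,fy=3.3)
cv2.imwrite("pics/p.png",np.clip(np.hstack([A,B]),0,255).astype(np.uint8))
```

```text
top dish (np.int64(753), (309.9116516113281, 175.3031005859375), (29.39720344543457, 30.753089904785156)) [[0.73212934 0.09569967 0.012     ]]
scene dish (np.int64(520), (282.4449157714844, 241.95143127441406), (18.46479034423828, 34.24803161621094)) [[0.72405936 0.09793733 0.012     ]]
top red 17 [202.         322.64705882] [[0.37665711 0.350283   0.018     ]]
top blue 20 [186.9  316.95] [[0.39034169 0.38569604 0.018     ]]
top blue 17 [194.41176471 319.88235294] [[0.38330099 0.36804867 0.018     ]]
scene red 41 [224.73170732 393.6097561 ] [[0.37295993 0.35137826 0.018     ]]
scene blue 43 [200.62790698 395.6744186 ] [[0.38699045 0.38675277 0.018     ]]
scene blue 41 [212.73170732 394.6097561 ] [[0.38000878 0.36900031 0.018     ]]
```

View pics/p.png

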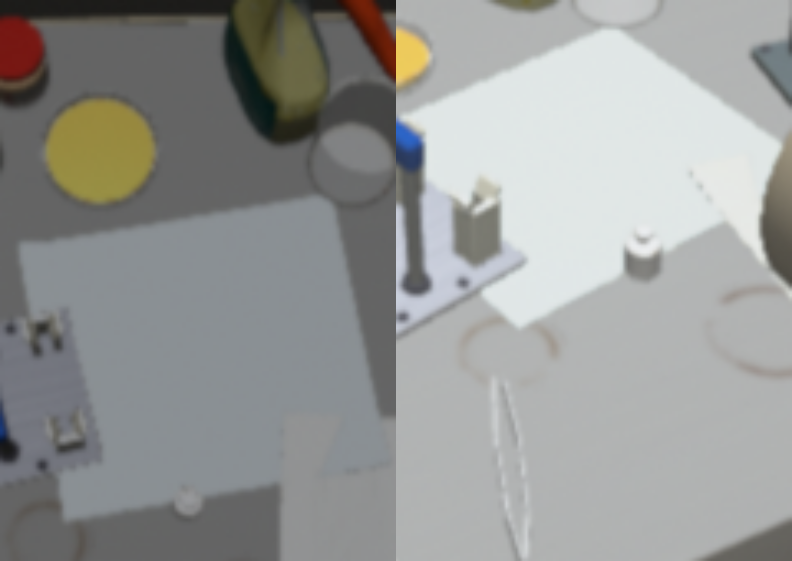

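Run:
```python
from fit import *
im=cv2.imread("pics/sav.png").astype(np.float32); k=7;x0,y0=262,170
A=cv2.resize(im[y0:y0+85,x0:x0+85],None,fx=k,fy=k,interpolation=cv2.INTER_CUBIC); A=np.clip(A*1.3,0,255).astype(np.uint8)
L=[(-40,3,-44),(40,3,-44),(-40,3,28),(40,3,28),(-40,5,44),(40,5,44),(0,5,36),(-11,5,36),(11,5,36),(0,5,17)]
for q in proj("scene",W(L,(.5506,.1292,.174),12.35)):
    u=(q-[x0,y0]+.5)*k-.5; cv2.circle(A,tuple(int(round(v)) for v in u),3,(0,255,255),1)
cv2.imwrite("pics/g.png",A)
```

```text
(no output)
```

View pics/g.png

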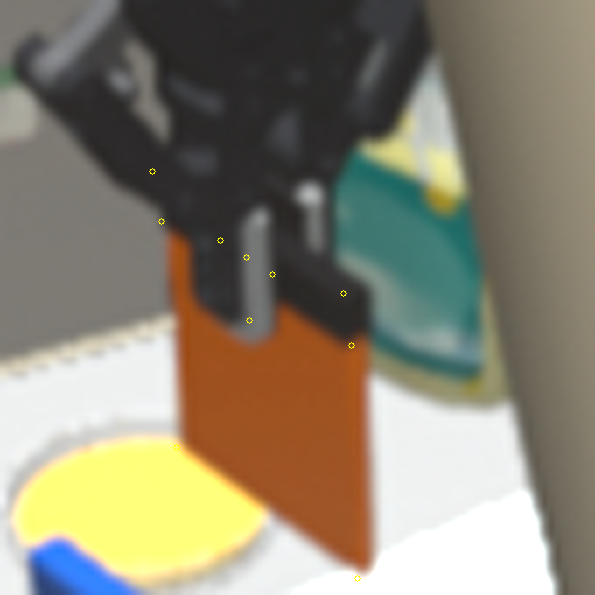

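Run:
```python
from fit import *
L=[(-11,5,17),(-11,19.5,17),(11,19.5,17),(-11,12,17),(11,12,17)]
q=proj("scene",W(L,(.5506,.1292,.174),12.35)); print(((q-[262,170]+.5)*7-.5).round(0))
```

```text
[[275. 338.]
 [230. 358.]
 [178. 323.]
 [253. 347.]
 [202. 313.]]
```

Run:
```python
from h import *
im=cv2.imread("pics/sav.png").astype(np.float32); k=14
o=[]
for x0,y0 in((255,272),(292,198)):
    A=cv2.resize(im[y0:y0+42,x0:x0+28],None,fx=k,fy=k,interpolation=cv2.INTER_CUBIC); A=np.clip(A*1.5,0,255).astype(np.uint8)
    for i in range(0,600,140): cv2.line(A,(0,i),(8,i),(0,0,255),1)
    o.append(A)
cv2.imwrite("pics/e.png",np.hstack(o))
o=[]
for x0,y0 in((240,260),(300,230)):
    A=cv2.resize(im[y0:y0+42,x0:x0+28],None,fx=k,fy=k,interpolation=cv2.INTER_CUBIC); A=np.clip(A*1.5,0,255).astype(np.uint8)
    o.append(A)
cv2.imwrite("pics/e2.png",np.hstack(o))
```

```text
(no output)
```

View pics/e.png

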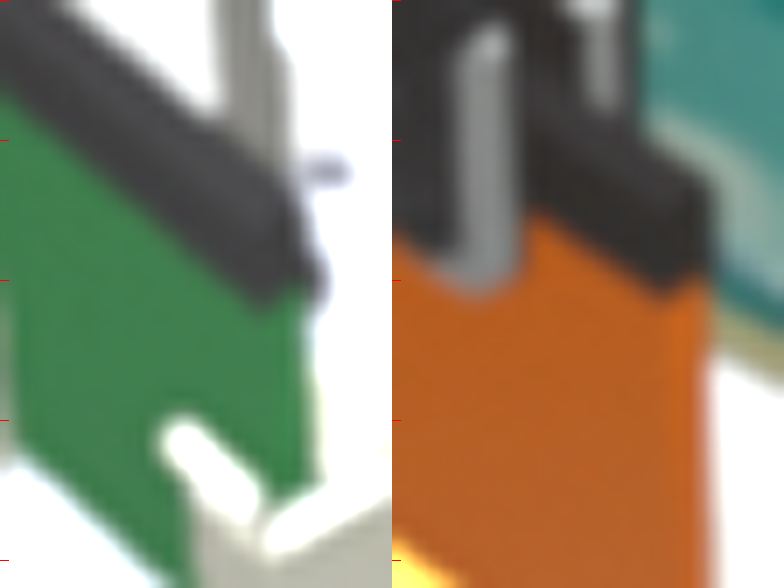

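View pics/e2.png

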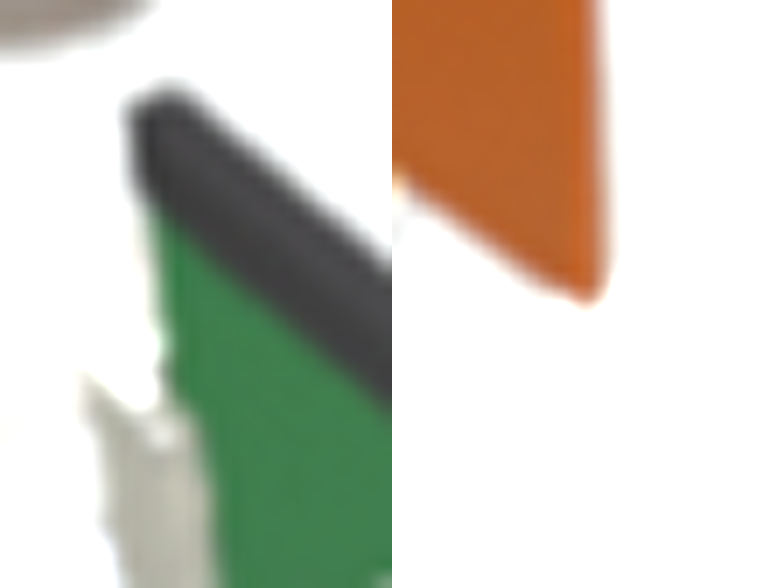

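Run:
```python
from h import *
g=ray("scene",zz([(262,308)],255,272,14),.082); o=ray("scene",zz([(273,297)],292,198,14),.2023)
c,s=np.cos(np.radians(12.5)),np.sin(np.radians(12.5)); d=(o-g)[0]*1000
print(g,o,"rel in carrier axes",d[0]*c+d[1]*s,-d[0]*s+d[1]*c)
# far bar lower corner of green (40,5,28) and held plate bottom near corner (-40,3,-44)
gf=ray("scene",zz([(150,195)],240,260,14),.082); print("green bar dir",np.degrees(np.arctan2(*(gf-g)[0][1::-1])),np.linalg.norm(gf-g))
p=ray("scene",zz([(590-392-8,300)],300,230,14),.1303);print(p)
c2,s2=c,s
print("expected green corner per top carrier", .541-.04*c-.050*s, .1735-.04*s+.050*c, "expected orange", .5506-.04*c-.005*s,.1292-.04*s+.005*c)
for n in[(g)]: print(proj("scene",[g[0]+[0,0,.001]])-proj("scene",g))
```

```text
[[0.49104242 0.21330252 0.082     ]] [[0.51125371 0.12458756 0.2023    ]] rel in carrier axes 0.5307751923557511 -90.98657807149493
green bar dir 12.197374801789897 0.07536275895065934
[[0.5132113  0.12146641 0.1303    ]]
expected green corner per top carrier 0.4911261790182975 0.21365721579847255 expected orange 0.5104659616455121 0.12542389547807556
[[-0.03760778 -0.42583237]]
```

The sharp bar corners give the held plate relative to the green one as +0.5 mm along and -91 mm across, where -90 is ideal. So it's aligned to about 1 mm. Descending.

Emit:
{"fn": "apply_moves", "kwargs": {"plan": [[[0,-0.6,20],0,-1],[[0,-0.6,45],0,-1],[[0,-0.6,60],0,-1],[[0,-0.6,66],0,-1],[[0,-0.6,66],0,-1]]}}

```text
t: 7.7
eef_pos: [0.5503, 0.1306, 0.1255]
ee_rot: [[0.977, 0.215, 0.0], [0.215, -0.977, 0.0], [0.0, 0.0, -1.0]]
contact_force: [0.2, -0.7, 0.2]
gripper_width: 0.0092
```

Run:
```python
from h import *
st()
s=bot.snapshot("scene")[:,:,::-1]
cv2.imwrite("pics/a4.png",cv2.resize(s[220:320,240:340],None,fx=6,fy=6,interpolation=cv2.INTER_CUBIC))
```

```text
t 7.7 p [0.5503 0.1306 0.1255] yaw 12.4 Rz [ 3.e-04  0.e+00 -1.e+00] F [ 0.19 -0.68  0.23] M [ 0.01  0.01 -0.01] w 0.0092
```

View pics/a4.png

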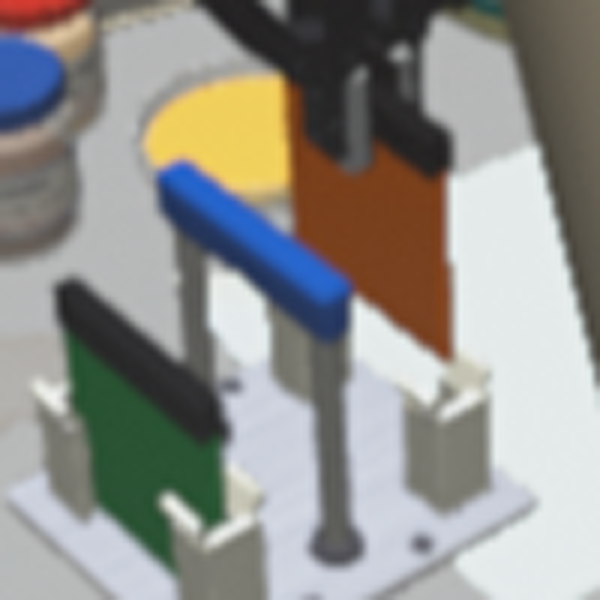

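The plate's lower near corner, at about (450,355) in the zoom, sits right above the channel mouth. Continuing slowly.

Emit:
{"fn": "apply_moves", "kwargs": {"plan": [[[0,0,4],0,-1],[[0,0,8],0,-1],[[0,0,12],0,-1],[[0,0,12],0,-1]]}}

```text
t: 8.25
eef_pos: [0.5499, 0.1306, 0.1129]
ee_rot: [[0.977, 0.215, -0.001], [0.215, -0.977, -0.0], [-0.001, -0.0, -1.0]]
contact_force: [0.3, 0.8, 0.2]
gripper_width: 0.0094
```

Run:
```python
from h import *
st()
s=bot.snapshot("scene")[:,:,::-1]
cv2.imwrite("pics/a5.png",cv2.resize(s[220:320,240:340],None,fx=6,fy=6,interpolation=cv2.INTER_CUBIC))
```

```text
t 8.25 p [0.5499 0.1306 0.1129] yaw 12.4 Rz [-7.e-04 -0.e+00 -1.e+00] F [0.27 0.79 0.23] M [ 0.07 -0.04  0.01] w 0.0094
```

View pics/a5.png

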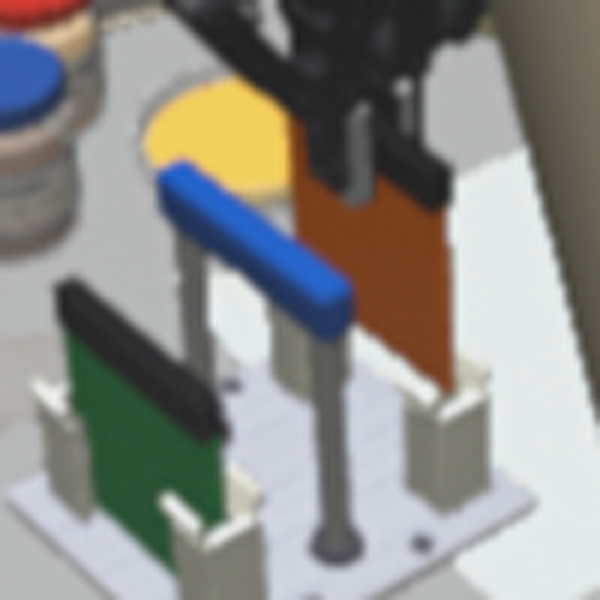

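The plate's near corner is now inside the channel mouth with no contact force.

Emit:
{"fn": "apply_moves", "kwargs": {"plan": [[[0,0,5],0,-1],[[0,0,11],0,-1],[[0,0,17],0,-1],[[0,0,23],0,-1],[[0,0,29],0,-1],[[0,0,34],0,-1],[[0,0,38],0,-1],[[0,0,38],0,-1]]}}

```text
t: 9.3
eef_pos: [0.55, 0.1306, 0.0751]
ee_rot: [[0.977, 0.215, -0.0], [0.215, -0.977, 0.0], [-0.0, -0.0, -1.0]]
contact_force: [-0.1, 0.1, 0.1]
gripper_width: 0.0089
```

Emit:
{"fn": "apply_moves", "kwargs": {"plan": [[[0,0,2],0,-1],[[0,0,3],0,-1],[[0,0,4],0,-1],[[0,0,4],0,-1]]}}

```text
t: 9.8
eef_pos: [0.5501, 0.1306, 0.0713]
ee_rot: [[0.977, 0.215, 0.0], [0.215, -0.977, 0.0], [0.0, -0.0, -1.0]]
contact_force: [0.7, -0.8, -0.6]
gripper_width: 0.0095
```

Run:
```python
from h import *
st()
s=bot.snapshot("scene")[:,:,::-1]
cv2.imwrite("pics/a6.png",cv2.resize(s[220:320,240:340],None,fx=6,fy=6,interpolation=cv2.INTER_CUBIC))
```

```text
t 9.8 p [0.5501 0.1306 0.0713] yaw 12.4 Rz [ 1.e-04  0.e+00 -1.e+00] F [ 0.7  -0.8  -0.55] M [ 0.03 -0.02 -0.03] w 0.0095
```

View pics/a6.png

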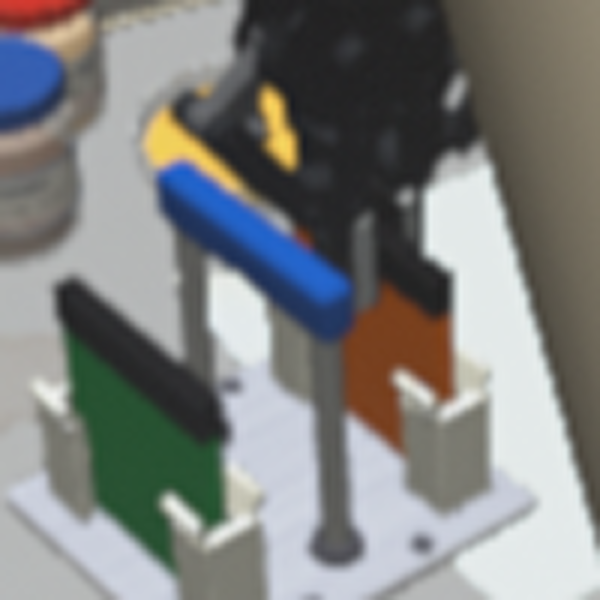

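Emit:
{"fn": "apply_moves", "kwargs": {"plan": [[[0,0,0.5],0,-1],[[0,0,1.2],0,-1],[[0,0,1.2],0,-1],[[0,0,1.2],0,-1]]}}

```text
t: 10.35
eef_pos: [0.5503, 0.1306, 0.0713]
ee_rot: [[0.977, 0.215, 0.001], [0.215, -0.977, -0.0], [0.001, 0.0, -1.0]]
contact_force: [-5.0, -0.6, 9.9]
gripper_width: 0.0093
```

```bash
python3 -c "
from h import *
st()"
```

```text
t 10.35 p [0.5503 0.1306 0.0713] yaw 12.41 Rz [ 9.e-04 -1.e-04 -1.e+00] F [-4.98 -0.65  9.85] M [-0.09  0.7   0.05] w 0.0093
```

The plate is on the floor: it has stopped at z=0.0713, the same height as at the stand grasp, with about 10 N upward. I'll open gently, keeping the opening narrow so the finger stays clear of the handle.

Emit:
{"fn": "apply_moves", "kwargs": {"plan": [[[0,0,-0.5],0,-0.7],[[0,0,-0.5],0,-0.6],[[0,0,-0.5],0,-0.5],[[0,0,-0.5],0,-0.5],[[0,0,-0.5],0,-0.5]]}}

```text
t: 10.98
eef_pos: [0.5502, 0.1306, 0.0706]
ee_rot: [[0.977, 0.215, 0.0], [0.215, -0.977, -0.0], [0.0, 0.0, -1.0]]
contact_force: [1.9, -3.1, 2.1]
gripper_width: 0.0214
```

```bash
python3 -c "
from h import *
st()"
```

```text
t 10.975 p [0.5502 0.1306 0.0706] yaw 12.4 Rz [ 2.e-04 -0.e+00 -1.e+00] F [ 1.89 -3.1   2.06] M [-0.29 -0.24 -0.07] w 0.0214
```

There's a small sideways push of about 3 N away from the handle, so I'll narrow the jaws a little and rise.

Emit:
{"fn": "apply_moves", "kwargs": {"plan": [[[0,0,0],0,-0.58],[[0,0,0],0,-0.58]]}}

```text
t: 11.22
eef_pos: [0.55, 0.1306, 0.0705]
ee_rot: [[0.977, 0.215, -0.0], [0.215, -0.977, -0.0], [-0.0, 0.0, -1.0]]
contact_force: [1.9, -3.2, 3.0]
gripper_width: 0.0181
```

Run:
```python
from h import *
st()
s=bot.snapshot("scene")[:,:,::-1]
cv2.imwrite("pics/a7.png",cv2.resize(s[220:320,240:340],None,fx=6,fy=6,interpolation=cv2.INTER_CUBIC))
```

```text
t 11.225 p [0.55   0.1306 0.0705] yaw 12.41 Rz [-3.e-04 -1.e-04 -1.e+00] F [ 1.9  -3.15  3.05] M [-0.37 -0.1   0.01] w 0.0181
```

View pics/a7.png

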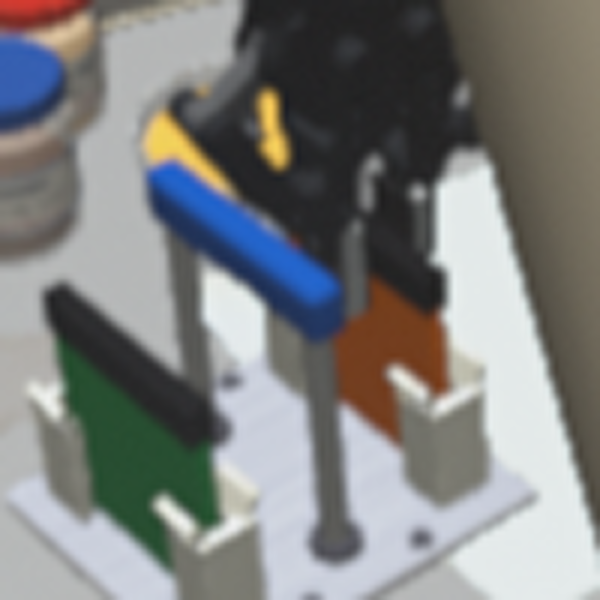

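The carrier has tipped slightly: the handle shifted about 10 zoom px (around 3 mm) because the finger linkage touches the handle. I'm closing nearly to the bar's width to let it settle back, then I'll lift.

Emit:
{"fn": "apply_moves", "kwargs": {"plan": [[[0,0,0],0,-0.66],[[0,0,0],0,-0.72],[[0,0,0],0,-0.72]]}}

```text
t: 11.65
eef_pos: [0.5502, 0.1306, 0.0707]
ee_rot: [[0.977, 0.215, 0.0], [0.215, -0.977, 0.0], [0.0, -0.0, -1.0]]
contact_force: [1.6, -3.5, 2.1]
gripper_width: 0.012
```

Run:
```python
from h import *
st()
s=bot.snapshot("scene")[:,:,::-1]
cv2.imwrite("pics/a8.png",cv2.resize(s[220:320,240:340],None,fx=6,fy=6,interpolation=cv2.INTER_CUBIC))
```

```text
t 11.65 p [0.5502 0.1306 0.0707] yaw 12.4 Rz [ 3.e-04  1.e-04 -1.e+00] F [ 1.65 -3.47  2.05] M [-0.24 -0.07 -0.03] w 0.012
```

View pics/a8.png

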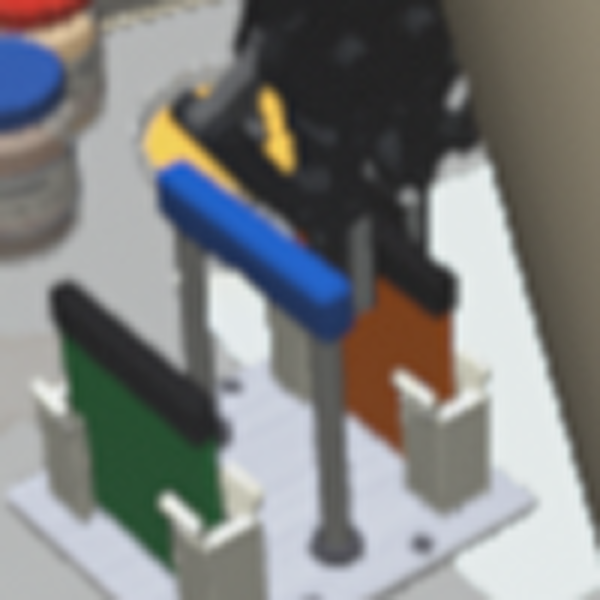

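Emit:
{"fn": "apply_moves", "kwargs": {"plan": [[[0,0,-2],0,-0.72],[[0,0,-5],0,-0.72],[[0,0,-5],0,-0.72]]}}

```text
t: 12.08
eef_pos: [0.55, 0.1308, 0.0757]
ee_rot: [[0.977, 0.215, -0.0], [0.215, -0.977, 0.0], [0.0, -0.0, -1.0]]
contact_force: [-0.4, -0.4, -0.6]
gripper_width: 0.012
```

Run:
```python
from h import *
st()
s=bot.snapshot("scene")[:,:,::-1]
cv2.imwrite("pics/a9.png",cv2.resize(s[220:320,240:340],None,fx=6,fy=6,interpolation=cv2.INTER_CUBIC))
```

```text
t 12.075 p [0.55   0.1308 0.0757] yaw 12.41 Rz [-0.e+00  2.e-04 -1.e+00] F [-0.41 -0.44 -0.64] M [-0.02  0.02 -0.07] w 0.012
```

View pics/a9.png

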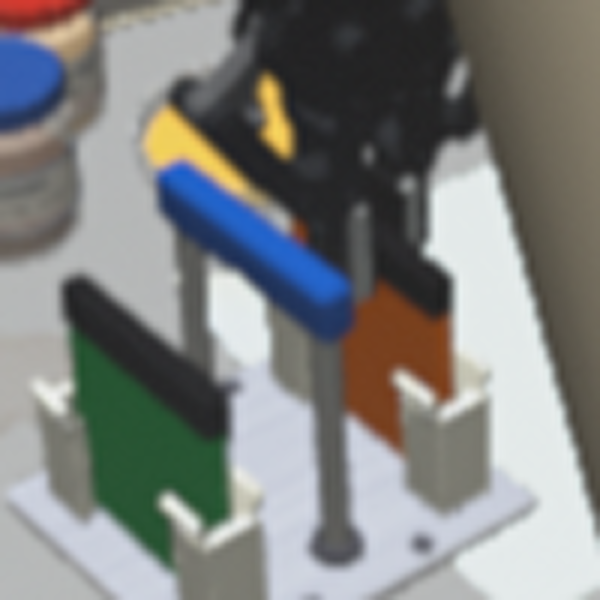

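Free now: the carrier is level and the plate has stayed down. I'll rise clear and move over the handle.

Emit:
{"fn": "apply_moves", "kwargs": {"plan": [[[0,0,-15],0,-0.72],[[0,0,-35],0,-0.72],[[0,0,-65],0,-0.72],[[0,0,-95],0,-0.5],[[0,0,-105],0,-0.1],[[0,-25,-105],0,-0.1],[[0,-44.5,-105],0,-0.1],[[0,-44.5,-105],0,-0.1],[[0,-44.5,-105],0,-0.1]], "grip_force": 100}}

```text
t: 13.25
eef_pos: [0.5406, 0.1737, 0.1803]
ee_rot: [[0.977, 0.215, -0.0], [0.215, -0.977, -0.0], [-0.001, 0.0, -1.0]]
contact_force: [-0.2, -0.6, 0.4]
gripper_width: 0.0383
```

Run:
```python
from h import *
st()
s=bot.snapshot("scene")[:,:,::-1]
cv2.imwrite("pics/sc10.png",s)
cv2.imwrite("pics/a10.png",cv2.resize(s[190:320,230:340],None,fx=4.6,fy=4.6,interpolation=cv2.INTER_CUBIC))
```

```text
t 13.25 p [0.5406 0.1737 0.1803] yaw 12.41 Rz [-5.e-04 -3.e-04 -1.e+00] F [-0.24 -0.55  0.37] M [ 0.   -0.01  0.03] w 0.0383
```

View pics/a10.png

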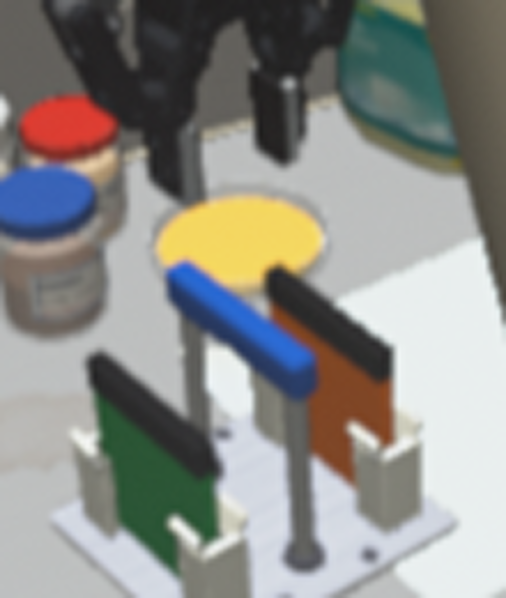

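Both plates are standing at the same height and orange is released. Descending on the handle with a narrow opening.

Emit:
{"fn": "apply_moves", "kwargs": {"plan": [[[0,0,20],0,-0.25],[[0,0,45],0,-0.25],[[0,0,65],0,-0.25],[[0,0,78],0,-0.25],[[0,0,86],0,-0.25],[[0,0,89],0,-0.25],[[0,0,89],0,-0.25]]}}

```text
t: 14.18
eef_pos: [0.5407, 0.174, 0.0919]
ee_rot: [[0.977, 0.215, 0.001], [0.215, -0.977, 0.0], [0.001, 0.0, -1.0]]
contact_force: [-0.5, 0.4, 0.3]
gripper_width: 0.032
```

Run:
```python
from h import *
st()
s=bot.snapshot("scene")[:,:,::-1]
cv2.imwrite("pics/a11.png",cv2.resize(s[190:320,230:340],None,fx=4.6,fy=4.6,interpolation=cv2.INTER_CUBIC))
```

```text
t 14.175 p [0.5407 0.174  0.0919] yaw 12.4 Rz [ 5.e-04  1.e-04 -1.e+00] F [-0.45  0.45  0.32] M [-0.01 -0.03  0.01] w 0.032
```

View pics/a11.png

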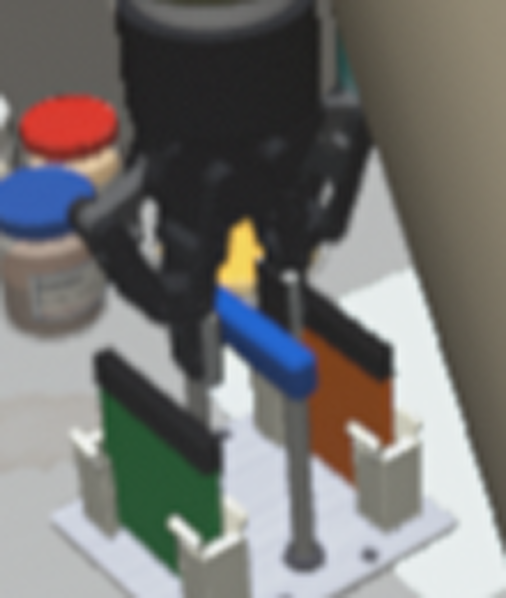

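The fingers straddle the handle with no contact. Closing.

Emit:
{"fn": "apply_moves", "kwargs": {"plan": [[[0,0,0],0,-0.5],[[0,0,0],0,-0.58],[[0,0,0],0,-0.66],[[0,0,0],0,-1],[[0,0,0],0,-1],[[0,0,0],0,-1],[[0,0,0],0,-1]], "grip_force": 100}}

```text
t: 15.1
eef_pos: [0.5407, 0.1744, 0.0919]
ee_rot: [[0.977, 0.215, 0.001], [0.215, -0.977, 0.001], [0.001, -0.0, -1.0]]
contact_force: [-1.6, 5.1, 5.2]
gripper_width: 0.0123
```

```bash
python3 -c "
from h import *
st()"
```

```text
t 15.1 p [0.5407 0.1744 0.0919] yaw 12.4 Rz [ 5.e-04  6.e-04 -1.e+00] F [-1.55  5.13  5.19] M [ 0.82  0.23 -0.07] w 0.0123
```

Emit:
{"fn": "apply_moves", "kwargs": {"plan": [[[0,-0.4,-2],0,-1],[[0,-0.4,-5],0,-1],[[0,-0.4,-9],0,-1],[[0,-0.4,-12],0,-1],[[0,-0.4,-12],0,-1],[[0,-0.4,-12],0,-1]]}}

```text
t: 15.85
eef_pos: [0.5404, 0.1744, 0.1035]
ee_rot: [[0.977, 0.215, -0.0], [0.215, -0.977, -0.0], [-0.0, -0.0, -1.0]]
contact_force: [-0.2, 0.9, -5.4]
gripper_width: 0.0125
```

Run:
```python
from h import *
st()
s=bot.snapshot("scene")[:,:,::-1]
cv2.imwrite("pics/a12.png",cv2.resize(s[190:340,230:340],None,fx=4,fy=4,interpolation=cv2.INTER_CUBIC))
```

```text
t 15.85 p [0.5404 0.1744 0.1035] yaw 12.4 Rz [-3.e-04 -0.e+00 -1.e+00] F [-0.16  0.94 -5.44] M [-0.05  0.03  0.01] w 0.0125
```

View pics/a12.png

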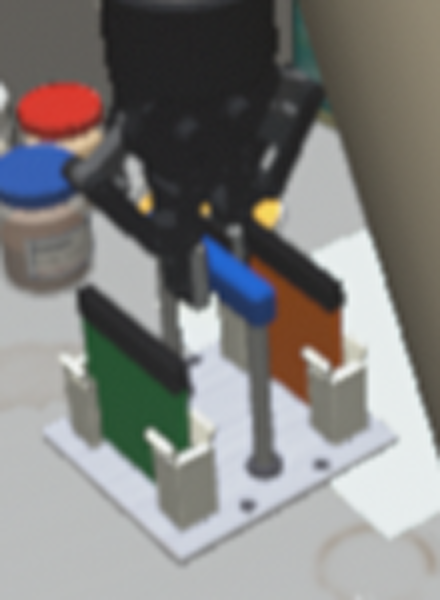

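The carrier is airborne: Fz is -5.4 N and the moments are near zero, so it's balanced and level. Lifting the rest.

Emit:
{"fn": "apply_moves", "kwargs": {"plan": [[[0,0,-4],0,-1],[[0,0,-14],0,-1],[[0,0,-27],0,-1],[[0,0,-41],0,-1],[[0,0,-55],0,-1],[[0,0,-69],0,-1],[[0,0,-80],0,-1],[[0,0,-86],0,-1],[[0,0,-88],0,-1],[[0,0,-88],0,-1]]}}

```text
t: 17.15
eef_pos: [0.5403, 0.1744, 0.1913]
ee_rot: [[0.977, 0.215, -0.001], [0.215, -0.977, -0.0], [-0.001, -0.0, -1.0]]
contact_force: [-0.1, -0.4, -5.0]
gripper_width: 0.0124
```

Emit:
{"fn": "apply_moves", "kwargs": {"plan": [[[0,0,0],0,-1],[[0,0,0],0,-1],[[0,0,0],0,-1],[[0,0,0],0,-1]]}}

```text
t: 17.65
eef_pos: [0.5404, 0.1744, 0.1916]
ee_rot: [[0.977, 0.215, -0.0], [0.215, -0.977, -0.0], [-0.0, -0.0, -1.0]]
contact_force: [0.2, -0.1, -4.9]
gripper_width: 0.0125
```

Run:
```python
from fit import *
o=st(); print(o["qvel"].round(2))
s=bot.snapshot("scene")[:,:,::-1]; cv2.imwrite("pics/sc13.png",s)
x0,y0,k=230,150,4
A=cv2.resize(s[y0:y0+150,x0:x0+130],None,fx=k,fy=k,interpolation=cv2.INTER_CUBIC)
L=[(-59,-66,0),(-59,66,0),(59,66,10),(59,-66,10),(-59,-66,10),(-59,66,10)]
for q in proj("scene",W(L,(.5405,.174,.100),12.4)):
    u=(q-[x0,y0]+.5)*k-.5; cv2.circle(A,tuple(int(round(v)) for v in u),3,(0,0,255),1)
cv2.imwrite("pics/a13.png",A)
```

```text
t 17.65 p [0.5404 0.1744 0.1916] yaw 12.4 Rz [-1.e-04 -0.e+00 -1.e+00] F [ 0.16 -0.08 -4.93] M [-0.02 -0.02 -0.04] w 0.0125
[ 0.08 -0.03 -0.05  0.01 -0.03 -0.11]
```

View pics/a13.png

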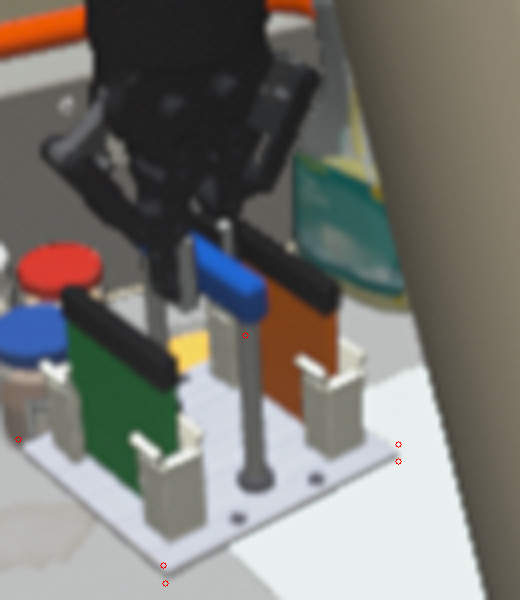

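View pics/sc13.png

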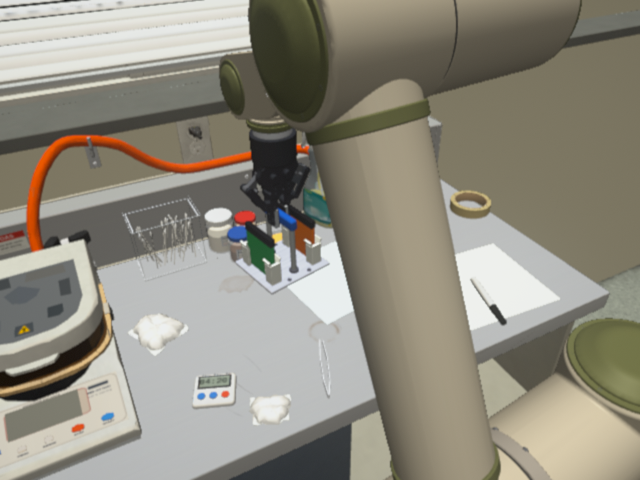

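The lift is steady and both plates are seated. I'll measure the tilt quantitatively from the base corners before and after the lift.

Run:
```python
from h import *
s=cv2.imread("pics/sc13.png").astype(np.float32); b=cv2.imread("pics/sav.png").astype(np.float32); k=7
def c(im,x,y):
    A=cv2.resize(im[y-16:y+16,x-18:x+18],None,fx=k,fy=k,interpolation=cv2.INTER_CUBIC); A=np.clip(A*1.1,0,255).astype(np.uint8)
    cv2.line(A,(0,112),(6,112),(0,0,255));cv2.line(A,(126,0),(126,6),(0,0,255)); return A
cv2.imwrite("pics/cc.png",np.vstack([np.hstack([c(b,241,303),c(b,276,334),c(b,329,303)]),np.hstack([c(s,236,260),c(s,271,293),c(s,329,263)])]))
```

```text
(no output)
```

View pics/cc.png

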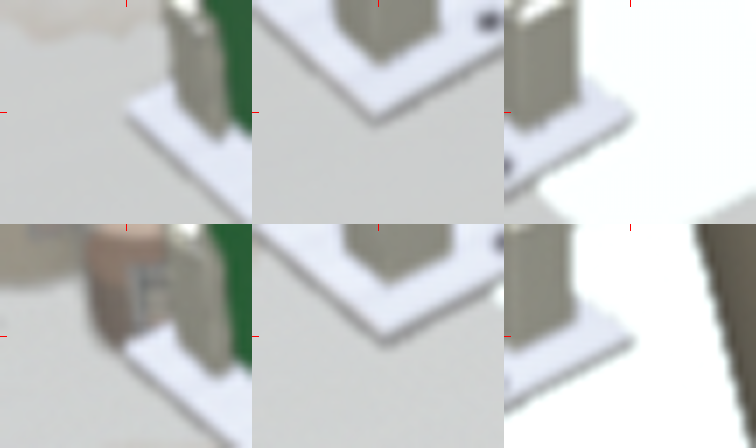

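Run:
```python
from fit import *
L=np.array([(59,66,10),(-59,66,10),(-59,-66,10)])
bf=np.array([zz((127,112),223,287,7),zz((124,118),258,318,7),zz((130,117),311,287,7)])
af=np.array([zz((124,124),218,244,7),zz((133,114),253,277,7),zz((129,118),311,247,7)])
B=W(L,(.541,.1735,0),12.4); bias=bf-proj("scene",B); print("bias",bias.round(1))
for dz in(.095,.1,.105): print(dz,(af-bias-proj("scene",W(L,(.5405,.174,dz),12.4))).round(1))
from scipy.spatial.transform import Rotation as Ro
def f(v):
    X=W(L,(0,0,-.11),12.4)  # about handle
    X=X@Ro.from_rotvec(v[3:]).as_matrix().T+[v[0],v[1],v[2]+.11]
    return (proj("scene",X)+bias-af).ravel()
from scipy.optimize import least_squares
r=least_squares(lambda v:f([.5405,.174,v[0],*v[1:]]),[.1,0,0,0]);print(r.x[0],np.degrees(r.x[1:]),r.fun.round(2))
```

```text
bias [[ 0.8  2.8]
 [ 0.8  2. ]
 [-0.4  2.1]]
0.095 [[ 0.  -3.2]
 [ 0.1 -2.2]
 [ 0.2 -1.5]]
0.1 [[ 0.3 -1. ]
 [ 0.3 -0. ]
 [ 0.3  0.6]]
0.105 [[0.6 1.1]
 [0.5 2.2]
 [0.3 2.8]]
0.09942309564933571 [-0.53450138 -0.77314526 -0.72276636] [ 0.08  0.43 -0.62  0.24 -0.17 -0.62]
```

```bash
python3 -c "
from h import *
st(); print(bot.finish_job()); st()"
```

```text
t 17.7 p [0.5405 0.1744 0.1916] yaw 12.4 Rz [-0. -0. -1.] F [-0.56 -0.23 -4.83] M [ 0.03 -0.03 -0.  ] w 0.012
the job is handed in; nothing more can be done
None
the job is handed in; nothing more can be done
```

I drew the orange plate out of its stand, lowered it fully into the carrier's empty slot and let go with the carrier on the worktop. I then gripped the blue handle, lifted straight up and handed the job in at t = 17.7 s while still holding it.

**Final checks**
- **Lift:** about 99–100 mm, from both the arm readings and the base corners in the scene view.
- **Tilt:** about 1° by image, and that measurement is only good to about half a degree. The wrist moments were near zero.
- **Hold:** still, with a steady load of about 4.9 N.
- **Plates:** both were standing in their slots in the last picture.

**What went less well**
- **Carrier tipped briefly:** when I opened the jaws to release the plate, the finger linkage touched the handle. It pushed with about 3 N and tipped the carrier about 3 mm at the handle. I closed the jaws again and it settled back level before I continued.
- **Cameras disagreed:** the scene view sat about 2 px off what the top view predicted. I used relative measurements instead, which put the plate within about 1 mm of the slot.
- **Not fully re-checked:** the arm came near none of the bystanders and their surroundings looked unchanged, but the beaker and the weight were hidden behind the arm in the last picture.

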